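Snap a rinsed sample cup onto its drying post

TASK

Take the rinsed yellow sample cup out of the sloping drip cradle, turn it mouth-down and put it over the steel post of the empty dryer, then press it straight down until its rim snaps past the orange spring catches and sits fully home on the black seat. Finish while still pressing the cup firmly down onto the seat with the gripper: do not let up at the end. Leave the bottles, dish, slide box, beaker and mouse where they are.

Things in the scene. Friction and masses are not known exactly. Their poses are not given: they have to be found in the camera images.
- cup: yellow plastic sample cup, 90 mm tall, 50 to 90 g, body 48 mm outer diameter, at the mouth a flange 60 mm wide and 4 mm thick; inside 43 mm wide, 86 mm deep. Origin: centre of the outside of its closed end; z axis runs from the closed end to the mouth. Lies in the cradle, z 25 degrees below level; grip across the body 20 to 40 mm from the closed end. At home z points down.
- cup_rim (a point): centre of the cup's mouth, 90 mm from the cup's origin along its z axis
- cradle: fixed steel drip cradle: 150 x 90 mm base plate, two 6 mm rods 31 mm apart under the cup that slope down 25 degrees towards its +x, a low toe plate at the lower end stops the cup's rim. The cup's closed end is 84 mm above the bench, 41 mm from the cradle's centre towards its -x. Origin: centre of the underside, z up. Lift the cup out upwards
- dryer: the empty dryer, fixed: white box 125 x 125 x 30 mm; on it a round black seat, a steel post rising 62 mm above the seat (39 mm diameter for its lower 20 mm, tapering to 28 mm at 50 mm and a 12 mm tip), and four orange spring catches in grey housings at 45, 135, 225 and 315 degrees in its frame, up to 54 mm above the bench, out to 60 mm from the axis. Origin: centre of the underside, z up
- catch0: one of the four alike orange spring catches round the seat. The cup's flange comes to rest on them with its mouth about 14 mm above the seat; pushed straight down with roughly 8 to 17 N they give way outwards within about 5 mm, the force suddenly drops, the rest of the way is free, and they spring back over the flange. Origin: as the dryer's
- seat: the black round seat of the empty dryer, 63 mm diameter, 5 mm thick, fixed; the rim of the cup must end on it. Origin: centre of its underside, 30 mm above the bench; z up
- seat_top (a point): centre of the seat's upper face, on the axis of the post, 35 mm above the bench, z up. The rim of the cup is home when it lies on this face, with the closed end 90 mm above it
- full_dryer: a second dryer of the same shape and size, already taken by a fixed blue cup, 125 mm tall in all; bystander. Origin: centre of the underside, z up
- dropper0: clear or tinted glass dropper bottle with a red rubber bulb, 42 mm wide, 100 mm tall, standing in the steel tray; bystander, leave it alone; origin: centre of its underside, z up
- dropper1: clear or tinted glass dropper bottle with a red rubber bulb, 42 mm wide, 100 mm tall, standing in the steel tray; bystander, leave it alone; origin: centre of its underside, z up
- dropper2: clear or tinted glass dropper bottle with a red rubber bulb, 42 mm wide, 100 mm tall, standing in the steel tray; bystander, leave it alone; origin: centre of its underside, z up
- dish: covered clear petri dish, 94 mm diameter, 16 mm tall, bystander; origin: centre of the underside
- slide_box: blue slide box with grey lid, 104 x 174 x 34 mm, bystander; origin: centre of the underside
- beaker: glass beaker standing upright, 68 mm diameter, 90 mm tall, bystander; origin: centre of the underside
- mouse: black computer mouse, 105 x 60 x 32 mm, on a red pad, bystander; origin: centre of the underside
Mind the look-alikes: they are no part of the job. What is meant by the cup is not purple, and is the larger of those in its own colour.

How it is judged:
On the way, in this order (a step that is already met when the one before it is completed fails the run):
1. the cup is upside down over the post of the empty dryer, its mouth within 55 mm of the seat (angle between cup's own z axis and vertical above 2.8 rad and horizontal distance between cup_rim and seat_top below 0.012 m and z of cup_rim in the frame of seat_top below 0.055 m), for 0.1 s.
2. the rim has snapped past the catches and is down on the seat (angle between cup's own z axis and vertical above 3.02 rad and horizontal distance between cup_rim and seat_top below 0.004 m and z of cup_rim in the frame of seat_top below 0.0035 m and horizontal distance between cup and seat_top below 0.008 m), for 0.2 s.
At the end, for the whole second after the job is handed in: cup upside down within 7 degrees, its mouth within 4 mm and its closed end within 8 mm of the post's axis, its rim at most 3.5 mm above the seat (past the catches); the gripper touches it with over 2 N and the rim presses the seat with over 3 N through the last second (all of step 2 and contact force between cup and seat above 3 N and contact force between the fingers and cup above 2 N); the arm keeps its last pose, push and grip.
It fails at once if a bottle, the dish, the slide box, the beaker or the mouse is moved by more than 25 mm (distance of any of dropper0, dropper1, dropper2, dish, slide_box, beaker, mouse from where it was at the start of the episode above 0.025 m).
It also fails if it takes over 70 s, if anything falls off the work surface, if the arm or the gripper's body presses on something with over 40 N, if the wrist force passes 120 N, or if a joint passes its speed limit or range.

ROBOT

A 7-joint arm with a two-finger parallel gripper is mounted at the origin on the work surface. World frame = base frame: x ahead of the robot, y to its left, z up, the work surface at z = 0. Lengths are in m, angles in rad, forces in N, time in s.
With the tool pointing down it reaches from about 0.4 to 0.875 m from the base axis. Payload 19.3 kg.
Tool frame: the origin (TCP) lies at the very end of the fingers, on their centre line; the grasp point (between the pads) lies 19 mm behind it; z points along the fingers, y is the direction in which the jaws open and shut (so a half turn about z gives the same grasp; the last joint's range is limited). The gripper opens to 85 mm and grips with 20 to 120 N. Pads are 22 mm wide; open, the fingers measure 114 mm over their backs; the gripper's body (76 mm by 85 mm) begins 54 mm behind the grasp point. The pads swing forward as they close: fully open they stand 13 mm farther back than shut.
Start: joints at [-1.196, 0.521, -0.036, 1.599, 0.021, 1.021, -0.113], TCP at [0.269, 0.564, 0.231] pointing down, gripper open.
Joint ranges: [-2.91, 2.91], [-0.3, 2.13], [-1.5, 1.42], [0.17, 2.43], [-1.26, 4.41], [0.16, 1.93], [-2.52, 2.52]. Speed limits (rad/s): [1.89, 1.89, 2.39, 2.39, 3.01, 3.01, 3.01].

INTERFACE

Orientations are given as [roll, pitch, yaw] about the fixed x, y, z axes, in that order (R = Rz(yaw) Ry(pitch) Rx(roll)).
In Python, from workcell import bot, grab_frame, calibration, workorder gives the robot as it stands.
- The arm moves only by the tool move_arm, never from a script. Its arguments are lists of equal length, an entry for each row: "jaw": the closure in counts, from 0 (fully open) to 255 (shut); "dp": the shift along the tool's x, y, z in units of 800 mm (1.0 is 800 mm), a list of three; "rotation": the turn, a rotation vector about the tool's x, y, z in units of pi rad (1.0 is pi rad), a list of three. In form: {"jaw": [jaw, ...], "dp": [[dx, dy, dz], ...], "rotation": [[rx, ry, rz], ...]}. A call has 1 to 10 rows; each row shifts and turns the commanded pose from where the row before left it, along the tool's axes as they then stand; what a row does not reach is not made up. A row lasts 1/8 s, in which the tool goes at most 62.5 mm and 10.7 degrees, less where a joint would pass 70% of its speed; a pose out of reach is approached as far as the arm can. A call with a number of a shift or a turn outside -1 to 1 is refused whole. A call with a gripper value outside its range is refused whole. The fingers move at their own pace and stop on an object; "squeeze" is the grip in N (left out, the last holds). Time passes only in rows, so rows that do not move let the fingers close. It gives the time, the measured TCP pose, the force and the opening at its end, in the units of the state.
- bot.observe(): the state, without advancing time (a new reading comes with each control period).
- grab_frame(name): name is "side" or "top"; returns the picture (480x640x3 uint8, blue, green, red); there is no depth.
- calibration(name): a dict with "camera_matrix" (3x3 intrinsics, pixels), "T" (4x4, takes a point from camera to world coordinates). Camera axes: x right, y down, z forward; pixel columns grow to the right and rows downward; lengths in m; the calibration is good to about 2 mm. A picture is of the moment at which its call begins. calibration takes no time and is no camera call.
- workorder.job_done(): hands the job in, once; it reports no verdict.
The state is a dict: "clock": time; "qpos": joint angles; "qd": joint speeds; "joint_efforts": joint torques, N m; "position": TCP position; "tool_rot": TCP orientation; "force": force on the tool from outside, world axes, zero at the start; "moment": the same for the moment, N m; "grip_width": finger opening in m.
Only numpy, scipy, OpenCV 4.12 (cv2) and the standard library are available. Lean on these libraries where they do the work, as an engineer would, in place of code of your own. Each camera call takes 0.05 s, during which the arm holds its last target. There are 200 camera calls.

## Working session

There is one attempt and no reset: what is moved stays moved. The work goes in short steps, Python scripts to look and compute and a tool call to move; the robot and the scene stay as the last step left them, time stands still between calls to the robot, and variables do not carry over. Pictures are saved under pics/ and viewed, about 8 in all and at most 12, crops included, and the job is handed in when it is done.

Besides the shell and the picture viewer there is one more tool, called after "Request:" as name(argument=value, ...) on one line, values as JSON. move_arm: Moves the arm, as the interface text tells. Shifts and turns lie within -1 to 1; 1 stands for 800 mm of shift or pi rad of turn. Its arguments: {"type":"object","properties":{"jaw":{"type":"array","items":{"type":"number"}},"dp":{"type":"array","items":{"type":"array","items":{"type":"number","minimum":-1,"maximum":1}}},"rotation":{"type":"array","items":{"type":"array","items":{"type":"number","minimum":-1,"maximum":1}}},"squeeze":{"type":"number"}},"required":["jaw","dp","rotation"]}

```bash
ls; mkdir -p pics
python3 - <<'E'
from workcell import bot, grab_frame, calibration
import cv2
print(bot.observe())
for n in("side","top"):
    im=grab_frame(n); cv2.imwrite(f"pics/{n}0.png",im); c=calibration(n); print(n,c["camera_matrix"],c["T"])
E
```

```text
pics
{'clock': 0.0, 'qpos': array([-1.19621165,  0.52202392, -0.03633353,  1.60002939,  0.02119092,
        1.0210754 , -0.11279852]), 'qd': array([ 0.00154961,  0.00036037,  0.00044103,  0.00017088, -0.00013   ,
       -0.00098337,  0.00010654]), 'joint_efforts': array([ 2.99059888e-03, -9.27096534e+01,  1.98142022e+00, -3.69917500e+01,
        1.79891114e-02,  8.30951671e-03, -8.33684430e-05]), 'position': array([0.26879434, 0.56386394, 0.23071182]), 'tool_rot': array([-3.14044343e+00,  7.13656260e-05,  2.69680048e+00]), 'force': array([ 0.56809277, -0.87464982, -0.03993721]), 'moment': array([-0.01013643,  0.03706167, -0.04896259]), 'grip_width': 0.08522769583144207}
side [[606.20210354   0.         320.71952034]
 [  0.         606.20210354 245.19869836]
 [  0.           0.           1.        ]] [[ 0.93123782 -0.25602811  0.25931783  0.1659591 ]
 [-0.36432301 -0.66983651  0.64698362 -0.95369401]
 [ 0.00805456 -0.69697106 -0.71705402  1.16223891]
 [ 0.          0.          0.          1.        ]]
top [[609.33119462   0.         324.13292497]
 [  0.         609.33119462 250.53877822]
 [  0.           0.           1.        ]] [[-2.05883084e-03 -9.90251652e-01  1.39274646e-01  3.07875965e-01]
 [-9.99964168e-01  8.95076262e-04 -8.41794509e-03  3.52160867e-02]
 [ 8.21122260e-03 -1.39286987e-01 -9.90218012e-01  1.73907910e+00]
 [ 0.00000000e+00  0.00000000e+00  0.00000000e+00  1.00000000e+00]]
```

View pics/side0.png

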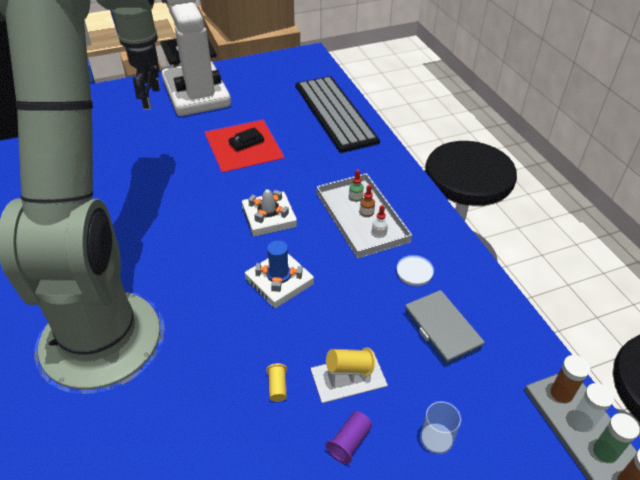

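View pics/top0.png

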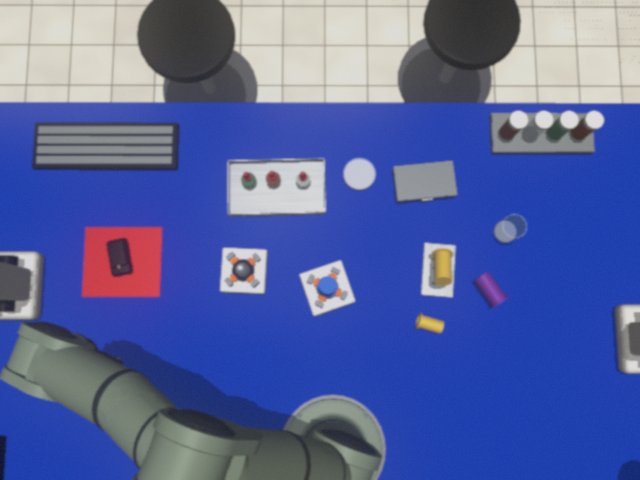

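```bash
cat > h.py <<'E'
import numpy as np, cv2
from workcell import bot, grab_frame, calibration
def ray(n,u,v):
    c=calibration(n);T=c["T"];d=T[:3,:3]@np.linalg.solve(c["camera_matrix"],[u,v,1.]);return T[:3,3],d
def onz(n,u,v,z):
    o,d=ray(n,u,v);return o+d*(z-o[2])/d[2]
def tri(a,b):
    (o1,d1),(o2,d2)=ray("side",*a),ray("top",*b)
    s=np.linalg.lstsq(np.c_[d1,-d2],o2-o1,rcond=None)[0]
    p,q=o1+s[0]*d1,o2+s[1]*d2;return (p+q)/2,np.linalg.norm(p-q)
def proj(n,p):
    c=calibration(n);T=c["T"];q=c["camera_matrix"]@(T[:3,:3].T@(np.asarray(p)-T[:3,3]));return q[:2]/q[2]
E
python3 - <<'E'
from h import *
s=cv2.imread("pics/side0.png");t=cv2.imread("pics/top0.png")
r=lambda im,x,y,w,h,k:cv2.resize(im[y:y+h,x:x+w],(w*k,h*k),interpolation=cv2.INTER_CUBIC)
a=np.vstack([np.hstack([r(s,305,335,90,70,4),r(t,405,232,90,70,4)]),np.hstack([r(s,230,180,90,70,4),r(t,200,235,90,70,4)])])
cv2.imwrite("pics/crop.png",a)
for n,im,box in(("side",s,(305,335,90,70)),("top",t,(405,232,70,70))):
    h=cv2.cvtColor(im,cv2.COLOR_BGR2HSV)
    m=cv2.inRange(h,(15,120,60),(35,255,255));x,y,w,hh=box;M=np.zeros_like(m);M[y:y+hh,x:x+w]=m[y:y+hh,x:x+w]
    c=max(cv2.findContours(M,0,1)[0],key=cv2.contourArea);print(n,cv2.minAreaRect(c),cv2.boundingRect(c),cv2.contourArea(c))
    # orange
    m=cv2.inRange(h,(4,120,120),(14,255,255));x,y,w,hh=(230,180,90,70) if n=="side" else (200,235,80,70)
    M=np.zeros_like(m);M[y:y+hh,x:x+w]=m[y:y+hh,x:x+w]
    k,_,st,ce=cv2.connectedComponentsWithStats(M)
    print([(ce[i].round(1).tolist(),int(st[i,4])) for i in range(1,k)])
    m=cv2.inRange(h,(0,0,120),(179,70,255));M=np.zeros_like(m);M[y:y+hh,x:x+w]=m[y:y+hh,x:x+w]
    c=max(cv2.findContours(M,0,1)[0],key=cv2.contourArea);print("white",cv2.minAreaRect(c),cv2.boxPoints(cv2.minAreaRect(c)).round(1).tolist())
E
```

```text
side ((350.5, 361.5), (47.0, 27.0), 0.0) (327, 348, 48, 28) 967.0
[([275.9, 197.0], 27), ([256.6, 201.1], 36), ([278.5, 208.7], 30), ([262.1, 211.8], 31)]
white ((269.1606140136719, 212.0497589111328), (43.65645980834961, 45.87628173828125), 70.34617614746094) [[240.1999969482422, 199.1999969482422], [283.3999938964844, 183.8000030517578], [298.1000061035156, 224.89999389648438], [254.89999389648438, 240.3000030517578]]
top ((442.5, 266.0), (34.0, 15.0), 90.0) (435, 249, 16, 35) 427.0
[([234.0, 260.3], 26), ([251.2, 261.1], 25), ([233.2, 277.6], 28), ([249.9, 278.0], 27)]
white ((243.09999084472656, 270.3000183105469), (45.36225128173828, 44.998992919921875), 2.602562189102173) [[219.39999389648438, 291.70001220703125], [221.5, 246.8000030517578], [266.79998779296875, 248.89999389648438], [264.70001220703125, 293.79998779296875]]
```

View pics/crop.png

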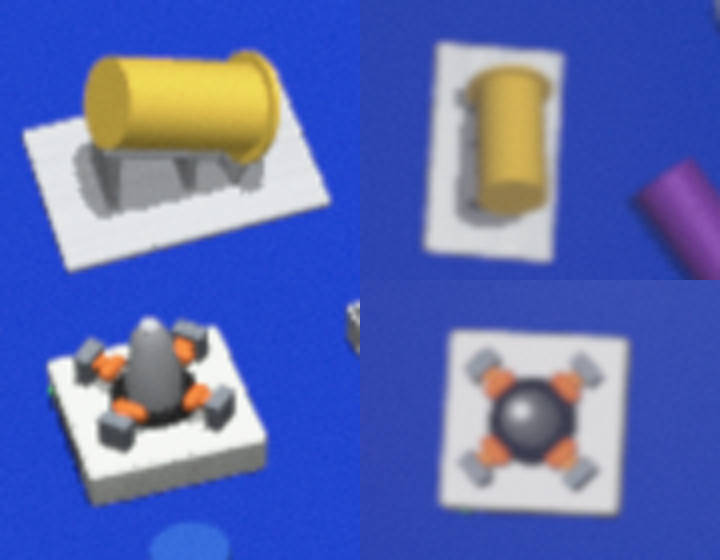

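Run:
```python
from h import *
ce=tri((332,360.8),(443.2,281.5)); print("closed",ce)
print("flange",tri((367.5,361),(442.8,252.5)))
S=np.array([[275.9,197],[256.6,201.1],[278.5,208.7],[262.1,211.8]]);Tt=np.array([[234,260.3],[251.2,261.1],[233.2,277.6],[249.9,278]])
print("catch mid",tri(S.mean(0),Tt.mean(0)))
for i,j in ((0,1),(1,0),(2,3),(3,2),(0,0),(1,1),(2,2),(3,3),(0,2),(1,3),(2,0),(3,1),(2,1),(1,2),(0,3),(3,0)):
    p,e=tri(S[i],Tt[j])
    if e<.006: print(i,j,p.round(4),round(e,4))
w=[[219.4,291.7],[221.5,246.8],[266.8,248.9],[264.7,293.8]]
P=np.array([onz("top",*q,.03) for q in w]);print(P.round(4),P.mean(0),np.linalg.norm(P-np.roll(P,1,0),axis=1))
# post tip: side crop (150,320), top crop highlight centre of ball
print("tip",tri((230+150/4,180+38/4+.5),(200+173/4,235+140/4)))
b=[(438,42),(565,52),(552,260),(424,248)]
Q=np.array([onz("top",405+(x-360)/4,232+y/4,.004) for x,y in b]);print("cradle",Q.round(4),Q.mean(0),np.linalg.norm(Q-np.roll(Q,1,0),axis=1))
for a,c in((2,1),(3,0)):
    d=Q[c]-Q[a];print(np.degrees(np.arctan2(d[1],d[0])))
bs=[(22,132),(282,87),(330,204),(70,271)]
Q2=np.array([onz("side",305+x/4,335+y/4,.004) for x,y in bs]);print("cradle side",Q2.round(4),Q2.mean(0))
```

```text
closed (array([ 0.45504588, -0.30349131,  0.08401435]), np.float64(6.136764750221273e-05))
flange (array([ 0.53761797, -0.31119593,  0.04985777]), np.float64(0.004076626093826897))
catch mid (array([0.49279883, 0.25020367, 0.0451149 ]), np.float64(0.0015774411578949462))
0 1 [0.5084 0.2199 0.0933] 0.0043
3 2 [ 0.4778  0.2808 -0.0038] 0.0058
0 0 [0.5201 0.2728 0.0454] 0.0028
3 3 [0.4681 0.2279 0.0457] 0.0017
2 0 [ 0.5272  0.28   -0.0072] 0.0039
2 1 [0.5149 0.2253 0.0443] 0.0034
1 2 [0.4682 0.2746 0.0459] 0.004
[[0.4321 0.3144 0.03  ]
 [0.5592 0.3112 0.03  ]
 [0.5531 0.183  0.03  ]
 [0.426  0.1875 0.03  ]] [0.49258613 0.24903359 0.03      ] [0.12704321 0.12719162 0.12836274 0.12718488]
tip (array([0.48704099, 0.23840356, 0.1083667 ]), np.float64(0.004920843358855834))
cradle [[ 0.5751 -0.2691  0.004 ]
 [ 0.5677 -0.3607  0.004 ]
 [ 0.4179 -0.3466  0.004 ]
 [ 0.4265 -0.2554  0.004 ]] [ 0.49679715 -0.30795131  0.004     ] [0.14915768 0.09182554 0.15050671 0.09153034]
-5.384143413656297
-5.274010363383845
cradle side [[ 0.4247 -0.2555  0.004 ]
 [ 0.5724 -0.2806  0.004 ]
 [ 0.5649 -0.3584  0.004 ]
 [ 0.4181 -0.3453  0.004 ]] [ 0.49501565 -0.30995126  0.004     ]
```

```bash
cat >> h.py <<'E'
from scipy.spatial.transform import Rotation as Ro
def tool(heading,down,flip=-1):
    h=np.radians(heading);d=np.radians(down);z=np.array([np.cos(d)*np.cos(h),np.cos(d)*np.sin(h),-np.sin(d)])
    y=np.array([-np.sin(h),np.cos(h),0])*flip;return np.c_[np.cross(y,z),y,z]
def plan(p,R=None):
    s=bot.observe();R0=Ro.from_euler("xyz",s["tool_rot"]).as_matrix();R=R0 if R is None else R
    d=np.asarray(p)-s["position"];rv=Ro.from_matrix(R0.T@R).as_rotvec()
    f=lambda v:np.array2string(v,precision=5,suppress_small=True)
    print("t",round(s["clock"],2),"pos",s["position"].round(4),"F",s["force"].round(1),"w",round(s["grip_width"],4),"q",s["qpos"].round(2))
    print("dist",round(np.linalg.norm(d),4),"ang",round(np.degrees(np.linalg.norm(rv)),2),"rot/pi",f(rv/np.pi),"dp now-axes",f(R0.T@d/.8),"dp target-axes",f(R.T@d/.8))
PSI=-5.3; ZC=np.array([np.cos(np.radians(25))*np.cos(np.radians(PSI)),np.cos(np.radians(25))*np.sin(np.radians(PSI)),-np.sin(np.radians(25))])
CL=np.array([.4553,-.3037,.084])
RP=tool(PSI,50);G=CL+.030*ZC
E
python3 - <<'E'
from h import *
plan([.48,.28,.40]);plan([.42,-.27,.35],RP);print(RP.round(3),G)
E
```

```text
t 0.1 pos [0.2688 0.5639 0.2308] F [-0.1  0.1  1.2] w 0.0853 q [-1.2   0.52 -0.04  1.6   0.02  1.02 -0.11]
dist 0.3922 ang 0.0 rot/pi [0. 0. 0.] dp now-axes [-0.39099 -0.207   -0.21127] dp target-axes [-0.39099 -0.207   -0.21127]
t 0.1 pos [0.2688 0.5639 0.2308] F [-0.1  0.1  1.2] w 0.0853 q [-1.2   0.52 -0.04  1.6   0.02  1.02 -0.11]
dist 0.8558 ang 161.06 rot/pi [-0.30551  0.05479  0.83924] dp now-axes [-0.6191  -0.85981 -0.14811] dp target-axes [0.31367 1.02048 0.06869]
[[ 0.763 -0.092  0.64 ]
 [-0.071 -0.996 -0.059]
 [ 0.643 -0.    -0.766]] [ 0.48237299 -0.30621149  0.07132145]
```

Request:
move_arm(jaw=[0,0,0,0,0,0,0,0], dp=[[-0.049,-0.026,-0.0265],[-0.049,-0.026,-0.0265],[-0.049,-0.026,-0.0265],[-0.049,-0.026,-0.0265],[-0.049,-0.026,-0.0265],[-0.049,-0.026,-0.0265],[-0.049,-0.026,-0.0265],[-0.049,-0.026,-0.0265]], rotation=[[0,0,0],[0,0,0],[0,0,0],[0,0,0],[0,0,0],[0,0,0],[0,0,0],[0,0,0]])

```text
clock: 1.1
position: [0.481, 0.2777, 0.4015]
tool_rot: [-3.141, -0.0, 2.697]
force: [0.4, 1.1, 0.4]
grip_width: 0.0854
```

Run:
```python
from h import *
plan([.45,-.27,.38])
plan([.45,-.27,.38],tool(PSI,90)); plan([.45,-.27,.38],RP)
```

```text
t 1.1 pos [0.481  0.2777 0.4015] F [0.4 1.1 0.4] w 0.0854 q [-0.7   0.27  0.09  1.54 -0.03  1.33  0.52]
dist 0.549 ang 0.0 rot/pi [0. 0. 0.] dp now-axes [-0.25959 -0.63464  0.02694] dp target-axes [-0.25959 -0.63464  0.02694]
t 1.1 pos [0.481  0.2777 0.4015] F [0.4 1.1 0.4] w 0.0854 q [-0.7   0.27  0.09  1.54 -0.03  1.33  0.52]
dist 0.549 ang 159.82 rot/pi [-0.00011  0.0001   0.88787] dp now-axes [-0.25959 -0.63464  0.02694] dp target-axes [0.02467 0.68524 0.02683]
t 1.1 pos [0.481  0.2777 0.4015] F [0.4 1.1 0.4] w 0.0854 q [-0.7   0.27  0.09  1.54 -0.03  1.33  0.52]
dist 0.549 ang 161.05 rot/pi [-0.30555  0.05445  0.83917] dp now-axes [-0.25959 -0.63464  0.02694] dp target-axes [0.00165 0.68524 0.03642]
```

```bash
sed -i 's/flip=-1/flip=1/' h.py
python3 - <<'E'
from h import *
p=G+RP@[0,0,.019-.13]
print(p);plan(p,RP)
E
```

```text
[ 0.41132861 -0.2996209   0.15635239]
t 1.1 pos [0.481  0.2777 0.4015] F [0.4 1.1 0.4] w 0.0854 q [-0.7   0.27  0.09  1.54 -0.03  1.33  0.52]
dist 0.631 ang 44.63 rot/pi [-0.0392  -0.21996 -0.1075 ] dp now-axes [-0.23194 -0.68879  0.30652] dp target-axes [ 0.2123  -0.72657  0.22183]
```

Request:
move_arm(jaw=[0,0,0,0,0,0,0,0,0,0], dp=[[-0.024,-0.066,0],[-0.024,-0.066,0],[-0.024,-0.066,0],[-0.024,-0.066,0],[-0.024,-0.066,0],[-0.024,-0.066,0],[-0.024,-0.066,0],[-0.024,-0.066,0],[-0.024,-0.066,0],[-0.024,-0.066,0]], rotation=[[0,0,0],[0,0,0],[0,0,0],[0,0,0],[0,0,0],[0,0,0],[0,0,0],[0,0,0],[0,0,0],[0,0,0]])

```text
clock: 2.35
position: [0.426, -0.2818, 0.4009]
tool_rot: [3.141, 0.0, 2.697]
force: [0.7, 0.6, 0.6]
grip_width: 0.0851
```

Request:
move_arm(jaw=[0,0,0,0,0], dp=[[0,0,0],[0,0,0],[0,0,0],[0,0,0],[0,0,0]], rotation=[[-0.0078,-0.044,-0.0215],[-0.0078,-0.044,-0.0215],[-0.0078,-0.044,-0.0215],[-0.0078,-0.044,-0.0215],[-0.0078,-0.044,-0.0215]])

```text
clock: 2.98
position: [0.4262, -0.2801, 0.4012]
tool_rot: [3.139, 0.689, 3.042]
force: [1.7, 0.7, 0.6]
grip_width: 0.0853
```

Run:
```python
from h import *
p=G+RP@[0,0,.019-.13]
plan(p,RP)
```

```text
t 2.98 pos [ 0.4262 -0.2801  0.4012] F [1.7 0.7 0.6] w 0.0853 q [-0.03 -0.14  0.66  2.15 -0.49  0.56  2.47]
dist 0.246 ang 0.61 rot/pi [-0.00047 -0.00292 -0.00162] dp now-axes [ 0.20695 -0.02674  0.22594] dp target-axes [ 0.20914 -0.02601  0.22399]
```

Request:
move_arm(jaw=[0,0,0,0,0,0,0,0,0], dp=[[0,0,0],[0,0,0],[0,0,0],[0,0,0],[0,0,0],[0,0,0],[0,0,0],[0,0,0],[0,0,0]], rotation=[[0,0,0.0555],[0,0,0.0555],[0,0,0.0555],[0,0,0.0555],[0,0,0.0555],[0,0,0.0555],[0,0,0.0555],[0,0,0.0555],[0,0,0.0555]])

```text
clock: 4.1
position: [0.4268, -0.2795, 0.4008]
tool_rot: [2.457, -0.006, 1.47]
force: [0.1, -0.6, 0.5]
grip_width: 0.0857
```

Request:
move_arm(jaw=[0,0,0,0,0,0,0,0,0], dp=[[0,0,0],[0,0,0],[0,0,0],[0,0,0],[0,0,0],[0,0,0],[0,0,0],[0,0,0],[0,0,0]], rotation=[[0,0,0.0555],[0,0,0.0555],[0,0,0.0555],[0,0,0.0555],[0,0,0.0555],[0,0,0.0555],[0,0,0.0555],[0,0,0.0555],[0,0,0.0555]])

```text
clock: 5.22
position: [0.4268, -0.2795, 0.4009]
tool_rot: [-3.135, -0.684, -0.104]
force: [-0.9, -1.1, -0.4]
grip_width: 0.0855
```

```bash
sed -i 's/flip=1/flip=-1/' h.py
python3 - <<'E'
from h import *
p=G+RP@[0,0,.019-.13]
plan(p,RP)
E
```

```text
t 5.22 pos [ 0.4268 -0.2795  0.4009] F [-0.9 -1.1 -0.4] w 0.0855 q [ 0.41 -0.09  0.27  2.13 -0.62  0.6  -0.56]
dist 0.2458 ang 0.94 rot/pi [ 0.00009  0.0044  -0.00279] dp now-axes [-0.20607  0.0286   0.22613] dp target-axes [-0.20942  0.02684  0.22325]
```

Request:
move_arm(jaw=[0,0,0,0,0,0,0,0], dp=[[0,0,0],[-0.035,0.0045,0.037],[-0.035,0.0045,0.037],[-0.035,0.0045,0.037],[-0.035,0.0045,0.037],[-0.035,0.0045,0.037],[-0.035,0.0045,0.037],[0,0,0]], rotation=[[0,0.0044,-0.0028],[0,0,0],[0,0,0],[0,0,0],[0,0,0],[0,0,0],[0,0,0],[0,0,0]])

```text
clock: 6.22
position: [0.4167, -0.2951, 0.2534]
tool_rot: [3.112, -0.659, -0.066]
force: [-0.2, -0.9, -0.0]
grip_width: 0.0857
```

Run:
```python
from h import *
p=G+RP@[0,0,.019]
plan(p,RP)
for n in("side","top"):
    im=grab_frame(n); u,v=proj(n,G);x,y=int(u)-60,int(v)-60
    c=im[y:y+110,x:x+120]; globals()[n]=cv2.resize(c,(480,440) if 0 else (360,330),interpolation=cv2.INTER_CUBIC)
    q=proj(n,bot.observe()["position"]); print(n,x,y,q)
    cv2.circle(globals()[n],tuple(((q-[x,y])*3).astype(int)),3,(255,0,255),-1)
cv2.imwrite("pics/app.png",np.hstack([side,top]))
```

```text
t 6.22 pos [ 0.4167 -0.2951  0.2534] F [-0.2 -0.9 -0. ] w 0.0857 q [ 1.04  0.17 -0.35  2.3  -1.21  0.32  0.18]
dist 0.2119 ang 2.64 rot/pi [0.00411 0.01234 0.00678] dp now-axes [-0.07302  0.00127  0.25457] dp target-axes [-0.08274  0.00619  0.2515 ]
side 284 301 [313.61326707 312.92605524]
top 382 212 [454.29375029 290.66226585]
```

View pics/app.png

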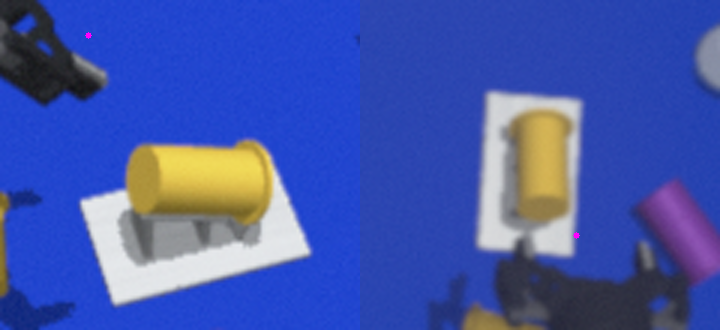

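```bash
sed -i 's/RP=tool(PSI,50)/RP=tool(PSI,65)/' h.py
python3 - <<'E'
from h import *
p=G+RP@[0,0,.019];print(p)
plan(p+[-0,0,.13],RP)
E
```

```text
[ 0.49036841 -0.3069532   0.0541016 ]
t 6.33 pos [ 0.4174 -0.2951  0.2546] F [-0.3 -0.6 -0.8] w 0.0857 q [ 1.04  0.17 -0.34  2.3  -1.21  0.32  0.18]
dist 0.1021 ang 12.94 rot/pi [ 0.00528 -0.07135  0.00677] dp now-axes [0.01856 0.00503 0.12622] dp target-axes [0.04627 0.00638 0.11883]
```

Request:
move_arm(jaw=[0,0,0,0,0,0], dp=[[0,0,0],[0,0,0],[0.0154,0.0021,0.04],[0.0154,0.0021,0.04],[0.0154,0.0021,0.04],[0,0,0]], rotation=[[0.0026,-0.0357,0.0034],[0.0026,-0.0357,0.0034],[0,0,0],[0,0,0],[0,0,0],[0,0,0]])

```text
clock: 7.08
position: [0.5032, -0.2986, 0.19]
tool_rot: [-3.136, -0.536, -0.073]
force: [-0.3, 0.1, 0.6]
grip_width: 0.0857
```

Run:
```python
from h import *
p=G+RP@[0,0,.019]
plan(p+[-0,0,.06],RP)
```

```text
t 7.08 pos [ 0.5032 -0.2986  0.19  ] F [-0.3  0.1  0.6] w 0.0857 q [ 0.77  0.38 -0.24  2.14 -0.8   0.23 -0.33]
dist 0.0774 ang 5.85 rot/pi [-0.00458 -0.03168  0.00562] dp now-axes [-0.06147  0.01202  0.07372] dp target-axes [-0.05362  0.01193  0.07962]
```

```bash
sed -i 's/RP=tool(PSI,65)/RP=tool(PSI,78)/' h.py
python3 - <<'E'
from h import *
p=G+RP@[0,0,.019];print(p)
plan(p+[-0,0,.08],RP)
E
```

```text
[ 0.48630642 -0.30657638  0.05273665]
t 7.08 pos [ 0.5032 -0.2986  0.19  ] F [-0.3  0.1  0.6] w 0.0857 q [ 0.77  0.38 -0.24  2.14 -0.8   0.23 -0.33]
dist 0.0602 ang 18.75 rot/pi [-0.00393 -0.1039   0.00613] dp now-axes [-0.05396  0.0118   0.05109] dp target-axes [-0.03448  0.01193  0.0658 ]
```

Request:
move_arm(jaw=[0,0,0,0,0,0], dp=[[0,0,0],[0,0,0],[-0.0115,0.004,0.022],[-0.0115,0.004,0.022],[-0.0115,0.004,0.022],[0,0,0]], rotation=[[-0.002,-0.052,0.003],[-0.002,-0.052,0.003],[0,0,0],[0,0,0],[0,0,0],[0,0,0]])

```text
clock: 7.82
position: [0.4988, -0.3035, 0.1258]
tool_rot: [-3.116, -0.378, -0.082]
force: [0.6, 0.1, 0.4]
grip_width: 0.0855
```

Run:
```python
from h import *
p=G+RP@[0,0,.019]
plan(p,RP)
```

```text
t 7.83 pos [ 0.4988 -0.3035  0.1258] F [0.6 0.1 0.4] w 0.0855 q [ 0.56  0.5  -0.01  2.07 -0.68  0.3  -0.47]
dist 0.0742 ang 9.82 rot/pi [-0.00925 -0.05361  0.00394] dp now-axes [-0.04788  0.00713  0.07904] dp target-axes [-0.03386  0.00524  0.08612]
```

Request:
move_arm(jaw=[0,0,0,0,0,0,0], dp=[[0,0,0],[0,0,0],[0,0,0],[-0.0085,0.0013,0.0108],[-0.0085,0.0013,0.0108],[-0.0085,0.0013,0.0108],[0,0,0]], rotation=[[-0.003,-0.018,0.0013],[-0.003,-0.018,0.0013],[-0.003,-0.018,0.0013],[0,0,0],[0,0,0],[0,0,0],[0,0,0]])

```text
clock: 8.7
position: [0.4833, -0.3058, 0.0952]
tool_rot: [-3.14, -0.208, -0.094]
force: [-0.5, -0.2, 0.2]
grip_width: 0.0851
```

Run:
```python
from h import *
p=G+RP@[0,0,.019]
plan(p,RP)
```

```text
t 8.7 pos [ 0.4833 -0.3058  0.0952] F [-0.5 -0.2  0.2] w 0.0851 q [ 0.34  0.57  0.23  2.02 -0.53  0.42 -0.67]
dist 0.0426 ang 0.15 rot/pi [-0.0005   0.00031 -0.00057] dp now-axes [-0.00726  0.00069  0.05272] dp target-axes [-0.00731  0.00059  0.05272]
```

Request:
move_arm(jaw=[0,0,0,0], dp=[[-0.0025,0.0002,0.0192],[-0.0025,0.0002,0.0192],[-0.0023,0.0002,0.0192],[0,0,0]], rotation=[[0,0,0],[0,0,0],[0,0,0],[0,0,0]])

```text
clock: 9.2
position: [0.4879, -0.3058, 0.0482]
tool_rot: [-3.139, -0.208, -0.093]
force: [0.6, 0.5, 0.4]
grip_width: 0.0854
```

Run:
```python
from h import *
p=G+RP@[0,0,.023]
plan(p,RP)
for n in("side","top"):
    im=grab_frame(n); u,v=proj(n,G);x,y=int(u)-60,int(v)-60
    c=im[y:y+110,x:x+120]; globals()[n]=cv2.resize(c,(360,330),interpolation=cv2.INTER_CUBIC)
cv2.imwrite("pics/app2.png",np.hstack([side,top]))
```

```text
t 9.2 pos [ 0.4879 -0.3058  0.0482] F [0.6 0.5 0.4] w 0.0854 q [ 0.4   0.66  0.15  2.02 -0.58  0.33 -0.62]
dist 0.0013 ang 0.16 rot/pi [-0.0007   0.00059 -0.00007] dp now-axes [-0.00069  0.00113 -0.00097] dp target-axes [-0.00069  0.00113 -0.00097]
```

View pics/app2.png

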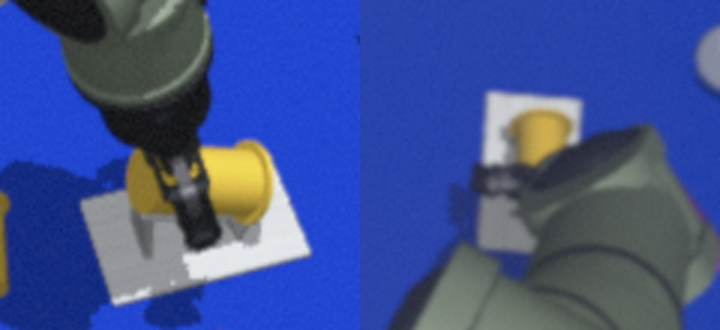

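The gripper straddles the cup body about a third of the way from the closed end, with no contact force. Closing.

Request:
move_arm(jaw=[255,255,255,255,255,255,255,255], dp=[[0,0,0],[0,0,0],[0,0,0],[0,0,0],[0,0,0],[0,0,0],[0,0,0],[0,0,0]], rotation=[[0,0,0],[0,0,0],[0,0,0],[0,0,0],[0,0,0],[0,0,0],[0,0,0],[0,0,0]], squeeze=70)

```text
clock: 10.3
position: [0.4889, -0.3048, 0.0505]
tool_rot: [-3.139, -0.21, -0.091]
force: [-3.9, 9.6, 15.7]
grip_width: 0.047
```

Run:
```python
from h import *
s=bot.observe();plan(s["position"]+[0,0,.25])
```

```text
t 10.3 pos [ 0.4889 -0.3048  0.0505] F [-3.9  9.6 15.7] w 0.047 q [ 0.39  0.65  0.15  2.02 -0.58  0.33 -0.62]
dist 0.25 ang 0.0 rot/pi [0. 0. 0.] dp now-axes [ 0.06512 -0.00086 -0.30564] dp target-axes [ 0.06512 -0.00086 -0.30564]
```

Request:
move_arm(jaw=[255,255,255,255,255,255,255,255], dp=[[0.0033,0,-0.0153],[0.0065,0,-0.0306],[0.0098,0,-0.0459],[0.0109,0,-0.051],[0.0109,0,-0.051],[0.0109,0,-0.051],[0.0109,0,-0.051],[0,0,0]], rotation=[[0,0,0],[0,0,0],[0,0,0],[0,0,0],[0,0,0],[0,0,0],[0,0,0],[0,0,0]])

```text
clock: 11.3
position: [0.4895, -0.3072, 0.2953]
tool_rot: [3.141, -0.215, -0.092]
force: [0.4, -0.3, -0.9]
grip_width: 0.0472
```

Run:
```python
from h import *
RF=tool(27,180-53) 
print(RF.round(2)); s=bot.observe(); print(s['force'])
plan([.48,.25,.32]);plan([.48,.25,.32],RF)
plan([.48,.25,.32],tool(PSI,127)); plan([.48,.25,.32],tool(50,127))
im=grab_frame("side"); u,v=proj("side",s["position"]);x,y=int(u)-60,int(v)-55
cv2.imwrite("pics/lift.png",cv2.resize(im[y:y+110,x:x+120],(360,330)))
```

```text
[[ 0.71  0.45 -0.54]
 [ 0.36 -0.89 -0.27]
 [-0.6  -0.   -0.8 ]]
[ 0.44345289 -0.28952415 -0.90366699]
t 11.3 pos [ 0.4895 -0.3072  0.2953] F [ 0.4 -0.3 -0.9] w 0.0472 q [ 0.15  0.31  0.46  1.83 -0.31  0.86 -0.9 ]
dist 0.5579 ang 0.0 rot/pi [0. 0. 0.] dp now-axes [-0.0677  -0.69244 -0.04687] dp target-axes [-0.0677  -0.69244 -0.04687]
t 11.3 pos [ 0.4895 -0.3072  0.2953] F [ 0.4 -0.3 -0.9] w 0.0472 q [ 0.15  0.31  0.46  1.83 -0.31  0.86 -0.9 ]
dist 0.5579 ang 58.37 rot/pi [-0.03935 -0.26639 -0.18071] dp now-axes [-0.0677  -0.69244 -0.04687] dp target-axes [ 0.22546 -0.62602 -0.20861]
t 11.3 pos [ 0.4895 -0.3072  0.2953] F [ 0.4 -0.3 -0.9] w 0.0472 q [ 0.15  0.31  0.46  1.83 -0.31  0.86 -0.9 ]
dist 0.5579 ang 49.31 rot/pi [ 0.00021 -0.27392 -0.00001] dp now-axes [-0.0677  -0.69244 -0.04687] dp target-axes [-0.07946 -0.69245  0.02116]
t 11.3 pos [ 0.4895 -0.3072  0.2953] F [ 0.4 -0.3 -0.9] w 0.0472 q [ 0.15  0.31  0.46  1.83 -0.31  0.86 -0.9 ]
dist 0.5579 ang 72.75 rot/pi [-0.06743 -0.25171 -0.30896] dp now-axes [-0.0677  -0.69244 -0.04687] dp target-axes [ 0.40141 -0.45684 -0.3412 ]
```

View pics/lift.png

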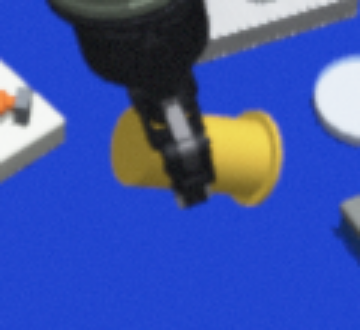

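Request:
move_arm(jaw=[255,255,255,255,255,255,255,255,255,255], dp=[[-0.0068,-0.0692,-0.0047],[-0.0068,-0.0692,-0.0047],[-0.0068,-0.0692,-0.0047],[-0.0068,-0.0692,-0.0047],[-0.0068,-0.0692,-0.0047],[-0.0068,-0.0692,-0.0047],[-0.0068,-0.0692,-0.0047],[-0.0068,-0.0692,-0.0047],[-0.0068,-0.0692,-0.0047],[-0.0068,-0.0692,-0.0047]], rotation=[[0,0,0],[0,0,0],[0,0,0],[0,0,0],[0,0,0],[0,0,0],[0,0,0],[0,0,0],[0,0,0],[0,0,0]])

```text
clock: 12.6
position: [0.4781, 0.2519, 0.317]
tool_rot: [-3.141, -0.209, -0.092]
force: [1.3, -0.1, -0.9]
grip_width: 0.047
```

Run:
```python
from h import *
for h in (PSI,27,50):plan([.48,.25,.32],tool(h,143))
```

```text
t 12.6 pos [0.4781 0.2519 0.317 ] F [ 1.3 -0.1 -0.9] w 0.047 q [-0.83  0.21  0.17  1.86  0.13  0.92 -2.4 ]
dist 0.004 ang 64.95 rot/pi [-0.00003 -0.36082  0.00015] dp now-axes [ 0.00327  0.00209 -0.0032 ] dp target-axes [-0.00151  0.00209 -0.00432]
t 12.6 pos [0.4781 0.2519 0.317 ] F [ 1.3 -0.1 -0.9] w 0.047 q [-0.83  0.21  0.17  1.86  0.13  0.92 -2.4 ]
dist 0.004 ang 71.74 rot/pi [-0.06637 -0.35083 -0.17704] dp now-axes [ 0.00327  0.00209 -0.0032 ] dp target-axes [-0.00242  0.00312 -0.00311]
t 12.6 pos [0.4781 0.2519 0.317 ] F [ 1.3 -0.1 -0.9] w 0.047 q [-0.83  0.21  0.17  1.86  0.13  0.92 -2.4 ]
dist 0.004 ang 83.28 rot/pi [-0.11333 -0.33124 -0.30249] dp now-axes [ 0.00327  0.00209 -0.0032 ] dp target-axes [-0.0032   0.00328 -0.00207]
```

Run:
```python
from h import *
plan([.48,.25,.32],tool(35,78))
```

```text
t 12.6 pos [0.4781 0.2519 0.317 ] F [ 1.3 -0.1 -0.9] w 0.047 q [-0.83  0.21  0.17  1.86  0.13  0.92 -2.4 ]
dist 0.004 ang 40.28 rot/pi [ 0.04635  0.00025 -0.21891] dp now-axes [ 0.00327  0.00209 -0.0032 ] dp target-axes [ 0.00136  0.00324 -0.0036 ]
```

Request:
move_arm(jaw=[255,255,255,255,255,255], dp=[[0,0,0],[0,0,0],[0,0,0],[0,0,0],[0,0,0],[0,0,0]], rotation=[[0.0093,0,-0.0438],[0.0093,0,-0.0438],[0.0093,0,-0.0438],[0.0093,0,-0.0438],[0.0093,0,-0.0438],[0,0,0]])

```text
clock: 13.35
position: [0.4788, 0.2495, 0.3169]
tool_rot: [-3.141, -0.209, 0.609]
force: [0.1, -0.0, -0.5]
grip_width: 0.047
```

Request:
move_arm(jaw=[255,255,255,255,255,255,255,255,255], dp=[[0,0,0],[0,0,0],[0,0,0],[0,0,0],[0,0,0],[0,0,0],[0,0,0],[0,0,0],[0,0,0]], rotation=[[0,-0.045,0],[0,-0.045,0],[0,-0.045,0],[0,-0.045,0],[0,-0.045,0],[0,-0.045,0],[0,-0.045,0],[0,-0.045,0],[0,0,0]])

```text
clock: 14.48
position: [0.4708, 0.2512, 0.3254]
tool_rot: [3.104, 0.714, 0.586]
force: [-0.3, 0.5, -0.7]
grip_width: 0.0471
```

Run:
```python
from h import *
plan([.48,.25,.32],tool(35,143))
```

```text
t 14.47 pos [0.4708 0.2512 0.3254] F [-0.3  0.5 -0.7] w 0.0471 q [-0.87  0.77  0.51  1.22 -0.18  1.92 -1.33]
dist 0.0107 ang 12.16 rot/pi [ 0.00617 -0.06698 -0.00657] dp now-axes [ 0.01099  0.00762 -0.00036] dp target-axes [ 0.0105   0.00782 -0.00278]
```

Run:
```python
from h import *
plan([.50,.26,.22])
```

```text
t 14.47 pos [0.4708 0.2512 0.3254] F [-0.3  0.5 -0.7] w 0.0471 q [-0.87  0.77  0.51  1.22 -0.18  1.92 -1.33]
dist 0.1097 ang 0.0 rot/pi [0. 0. 0.] dp now-axes [0.11383 0.00819 0.07599] dp target-axes [0.11383 0.00819 0.07599]
```

Request:
move_arm(jaw=[255,255,255,255,255,255,255], dp=[[0.038,0.0027,0.0253],[0.038,0.0027,0.0253],[0.038,0.0027,0.0253],[0,0,0],[0,0,0],[0,0,0],[0,0,0]], rotation=[[0,0,0],[0,0,0],[0,0,0],[0.002,-0.0223,-0.0022],[0.002,-0.0223,-0.0022],[0.002,-0.0223,-0.0022],[0,0,0]])

```text
clock: 15.35
position: [0.495, 0.2603, 0.2249]
tool_rot: [3.126, 0.841, 0.606]
force: [-0.7, 1.3, -0.4]
grip_width: 0.047
```

Run:
```python
from h import *
plan([.50,.26,.22],tool(35,143))
s=bot.observe()
for n in("side","top"):
    im=grab_frame(n); cv2.imwrite(f"pics/{n}_o.png",im);u,v=proj(n,s["position"]);x,y=int(u)-60,int(v)-55
    c=im[y:y+110,x:x+120]; globals()[n]=cv2.resize(c,(480,440),interpolation=cv2.INTER_CUBIC);print(n,x,y)
cv2.imwrite("pics/over.png",cv2.resize(np.hstack([side,top]),(800,367)))
```

```text
t 15.35 pos [0.495  0.2603 0.2249] F [-0.7  1.3 -0.4] w 0.047 q [-0.82  0.99  0.49  1.13 -0.22  1.93 -1.3 ]
dist 0.007 ang 4.87 rot/pi [ 0.00387 -0.02674 -0.00123] dp now-axes [0.00787 0.00388 0.00052] dp target-axes [ 0.00787  0.00391 -0.00019]
side 204 94
top 168 205
```

View pics/over.png

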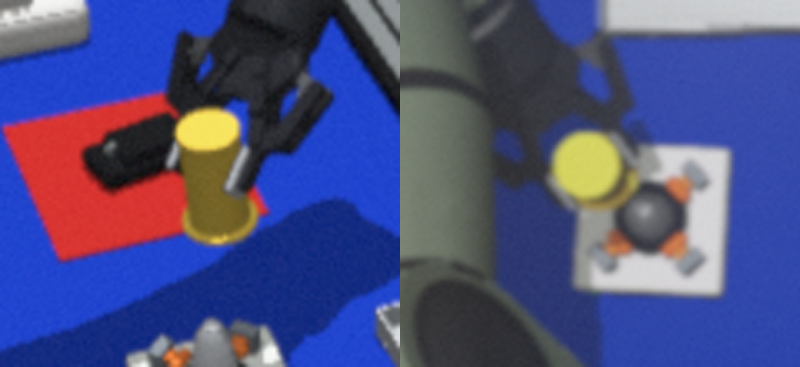

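```bash
cat > m.py <<'E'
from h import *
def cup(tag=None):
    s=bot.observe();R=Ro.from_euler("xyz",s["tool_rot"]).as_matrix();res={}
    for n in("side","top"):
        im=grab_frame(n); 
        if tag: cv2.imwrite(f"pics/{n}_{tag}.png",im)
        u,v=proj(n,s["position"]-[0,0,.0]);x,y=int(u)-35,int(v)-35
        c=cv2.resize(im[y:y+80,x:x+80],(640,640),interpolation=cv2.INTER_CUBIC);h=cv2.cvtColor(c,cv2.COLOR_BGR2HSV)
        A=cv2.inRange(h,(18,90,40),(36,255,255));B=cv2.inRange(h,(18,90,165),(36,255,255))
        k=lambda M:max(cv2.findContours(M,0,1)[0],key=cv2.contourArea)
        B=cv2.morphologyEx(B,cv2.MORPH_OPEN,np.ones((25,25),np.uint8))
        e=cv2.fitEllipse(cv2.convexHull(k(B)));toim=lambda p:((np.array(p)+.5)/8-.5+[x,y])
        bx=cv2.boundingRect(k(A));res[n]=(toim(e[0]),np.array(e[1])/8,toim(bx[:2]),toim((bx[0]+bx[2],bx[1]+bx[3])))
        print(n,"top ell",res[n][0].round(1),res[n][1].round(1),"bbox",res[n][2].round(1),res[n][3].round(1))
    ce,err=tri(res["side"][0],res["top"][0]);print("closed",ce.round(4),"err",round(err,4))
    _,ax,lo,hi=res["side"];hw=(hi[0]-lo[0])/2;m=((lo[0]+hi[0])/2,hi[1]-hw*min(ax)/max(ax));print("side mouth px",np.round(m,1))
    # mouth: on side ray, 90 mm from closed end (solution nearest straight below)
    o,d=ray("side",*m);d=d/np.linalg.norm(d);w=o-ce;b=w@d;disc=b*b-(w@w-.0081);print("disc",round(disc,5))
    sol=[o+d*t for t in(-b-np.sqrt(max(disc,0)),-b+np.sqrt(max(disc,0)))]
    for q in sol:
        zc=(q-ce)/np.linalg.norm(q-ce);print("mouth",q.round(4),"axis",zc.round(3),"in tool axes",(R.T@zc).round(3))
    g=s["position"]-R[:,2]*.023;print("grasp",g.round(4),"tool z",R[:,2].round(3))
E
python3 - <<'E'
from m import *
cup()
E
```

```text
side top ell [265.6 132.7] [12.8 19.2] bbox [255.2 124.9] [280.6 166.7]
top top ell [223.5 254.1] [19.4 19.7] bbox [212.9 244.6] [238.9 267.4]
closed [0.5047 0.2677 0.2687] err 0.0028
side mouth px [267.9 158.2]
disc 0.00404
mouth [0.4808 0.1817 0.257 ] axis [-0.265 -0.955 -0.131] in tool axes [-0.411  0.623  0.665]
mouth [0.5078 0.2789 0.1795] axis [ 0.034  0.125 -0.992] in tool axes [ 0.805 -0.091  0.586]
grasp [0.5087 0.2707 0.2403] tool z [-0.603 -0.438 -0.667]
```

```bash
cat >> h.py <<'E'
RF=tool(35,143);AX=np.array([.4935,.2500])
def home(dz,R=None):  # TCP for rim dz above seat
    R=RF if R is None else R
    return np.r_[AX,.035+.061+dz]+R[:,2]*.023
E
python3 - <<'E'
from h import *
plan(home(.075),RF)
E
```

```text
t 15.55 pos [0.4948 0.2608 0.225 ] F [ 0.4 -0.7 -1.1] w 0.047 q [-0.82  0.99  0.49  1.13 -0.22  1.93 -1.3 ]
dist 0.0729 ang 4.87 rot/pi [ 0.0037  -0.02678 -0.00027] dp now-axes [0.04185 0.00917 0.08045] dp target-axes [0.04845 0.01012 0.07654]
```

Request:
move_arm(jaw=[255,255,255,255,255,255,255], dp=[[0.0105,0.0023,0.0201],[0.0105,0.0023,0.0201],[0.0105,0.0023,0.0201],[0.0105,0.0023,0.0201],[0,0,0],[0,0,0],[0,0,0]], rotation=[[0,0,0],[0,0,0],[0,0,0],[0,0,0],[0.0018,-0.0134,0],[0.0018,-0.0134,0],[0,0,0]])

```text
clock: 16.42
position: [0.4785, 0.2394, 0.1561]
tool_rot: [-3.141, 0.926, 0.611]
force: [-0.4, -0.5, -1.0]
grip_width: 0.0472
```

Run:
```python
from m import *
plan(home(.075),RF)
cup("n")
s=bot.observe()
for n in("side","top"):
    im=cv2.imread(f"pics/{n}_n.png");u,v=proj(n,s["position"]);x,y=int(u)-45,int(v)-40
    globals()[n]=cv2.resize(im[y:y+90,x:x+90],(400,400),interpolation=cv2.INTER_CUBIC);print(n,x,y)
cv2.imwrite("pics/near.png",np.hstack([side,top]))
```

```text
t 16.43 pos [0.4785 0.2394 0.1561] F [-0.4 -0.5 -1. ] w 0.0472 q [-0.81  1.08  0.47  1.19 -0.22  1.87 -1.28]
dist 0.001 ang 0.05 rot/pi [-0.00002  0.0003   0.00005] dp now-axes [-0.00102 -0.00007 -0.00079] dp target-axes [-0.00102 -0.00007 -0.00079]
side top ell [264.7 160.6] [12.3 18.8] bbox [255.2 153.2] [277.6 194.6]
top top ell [235.2 262.7] [18.4 18.7] bbox [225.3 253.6] [251.1 278.3]
closed [0.492  0.2485 0.1985] err 0.0028
side mouth px [266.4 187.3]
disc 0.00343
mouth [0.4668 0.1633 0.1842] axis [-0.28  -0.947 -0.159] in tool axes [-0.337  0.615  0.713]
mouth [0.4901 0.2497 0.1085] axis [-0.022  0.013 -1.   ] in tool axes [ 0.793 -0.023  0.609]
grasp [0.4935 0.25   0.17  ] tool z [-0.655 -0.458 -0.601]
side 217 136
top 195 230
```

View pics/near.png

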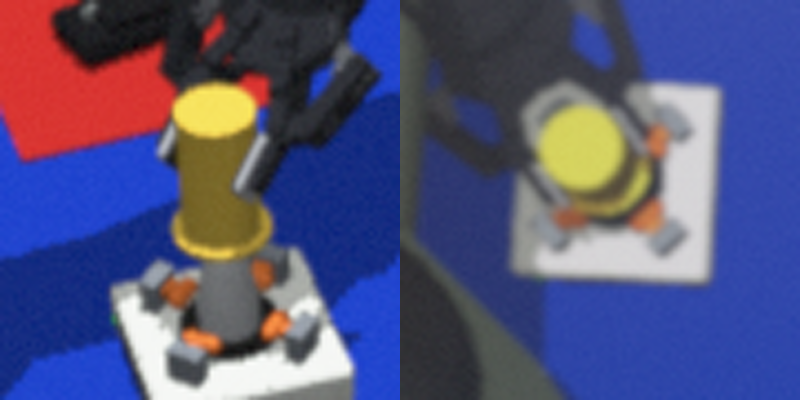

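Request:
move_arm(jaw=[255,255,255,255,255,255], dp=[[0.01,0,0.0075],[0.01,0,0.0075],[0.01,0,0.0075],[0.01,0,0.0075],[0.0105,0,0.008],[0,0,0]], rotation=[[0,0,0],[0,0,0],[0,0,0],[0,0,0],[0,0,0],[0,0,0]])

```text
clock: 17.27
position: [0.4783, 0.2396, 0.1056]
tool_rot: [-3.141, 0.926, 0.612]
force: [0.4, -0.3, -0.7]
grip_width: 0.0468
```

Run:
```python
from m import *
plan(home(.020),RF); plan(home(.0),RF)
cup()
```

```text
t 17.27 pos [0.4783 0.2396 0.1056] F [ 0.4 -0.3 -0.7] w 0.0468 q [-0.8   1.14  0.46  1.19 -0.24  1.81 -1.29]
dist 0.0035 ang 0.08 rot/pi [-0.00006  0.00037  0.00019] dp now-axes [0.00352 0.00022 0.0025 ] dp target-axes [0.00352 0.00022 0.00251]
t 17.27 pos [0.4783 0.2396 0.1056] F [ 0.4 -0.3 -0.7] w 0.0468 q [-0.8   1.14  0.46  1.19 -0.24  1.81 -1.29]
dist 0.0235 ang 0.08 rot/pi [-0.00006  0.00037  0.00019] dp now-axes [0.02351 0.00024 0.01752] dp target-axes [0.02349 0.00022 0.01755]
side top ell [265.7 175.9] [12.4 18.4] bbox [256.4 168.6] [278.7 208.9]
top top ell [237.7 265. ] [18.1 18.3] bbox [228.1 256.1] [252.6 279.8]
closed [0.4921 0.2489 0.1479] err 0.0033
side mouth px [267.6 201.4]
disc 0.00359
mouth [0.4671 0.1631 0.1374] axis [-0.277 -0.954 -0.117] in tool axes [-0.372  0.622  0.689]
mouth [0.4905 0.2497 0.0579] axis [-0.018  0.008 -1.   ] in tool axes [ 0.793 -0.016  0.609]
grasp [0.4933 0.2501 0.1194] tool z [-0.655 -0.458 -0.601]
```

Request:
move_arm(jaw=[255,255,255,255,255], dp=[[0.004,0,0.003],[0.004,0,0.003],[0.003,0,0.00225],[0,0,0],[0,0,0]], rotation=[[0,0,0],[0,0,0],[0,0,0],[0,0,0],[0,0,0]], squeeze=100)

```text
clock: 18.0
position: [0.4786, 0.2398, 0.0956]
tool_rot: [-3.14, 0.925, 0.612]
force: [0.2, -0.1, 3.7]
grip_width: 0.0462
```

Request:
move_arm(jaw=[255,255,255,255], dp=[[0.002,0,0.0015],[0.002,0,0.0015],[0,0,0],[0,0,0]], rotation=[[0,0,0],[0,0,0],[0,0,0],[0,0,0]])

```text
clock: 18.5
position: [0.4786, 0.2398, 0.0914]
tool_rot: [-3.141, 0.925, 0.612]
force: [0.6, 1.6, 2.2]
grip_width: 0.0462
```

Request:
move_arm(jaw=[255,255,255,255], dp=[[0.002,0,0.0015],[0.002,0,0.0015],[0,0,0],[0,0,0]], rotation=[[0,0,0],[0,0,0],[0,0,0],[0,0,0]])

```text
clock: 19.0
position: [0.4785, 0.2398, 0.087]
tool_rot: [-3.141, 0.925, 0.612]
force: [0.9, 0.9, -3.2]
grip_width: 0.0462
```

Request:
move_arm(jaw=[255,255,255,255], dp=[[0.002,0,0.0015],[0.002,0,0.0015],[0,0,0],[0,0,0]], rotation=[[0,0,0],[0,0,0],[0,0,0],[0,0,0]])

```text
clock: 19.5
position: [0.4786, 0.2398, 0.083]
tool_rot: [-3.14, 0.925, 0.612]
force: [0.6, 1.9, -9.5]
grip_width: 0.046
```

Request:
move_arm(jaw=[255,255,255,255], dp=[[0.002,0,0.0015],[0,0,0],[0,0,0],[0,0,0]], rotation=[[0,0,0],[0,0,0],[0,0,0],[0,0,0]])

```text
clock: 20.0
position: [0.4786, 0.2398, 0.0814]
tool_rot: [-3.141, 0.925, 0.612]
force: [-0.4, 0.7, -7.5]
grip_width: 0.0461
```

Run:
```python
from m import *
plan(home(.0),RF)
cup("p")
s=bot.observe()
for n in("side","top"):
    im=cv2.imread(f"pics/{n}_p.png");u,v=proj(n,s["position"]);x,y=int(u)-40,int(v)-40
    globals()[n]=cv2.resize(im[y:y+80,x:x+80],(400,400),interpolation=cv2.INTER_CUBIC);print(n,x,y)
cv2.imwrite("pics/press.png",np.hstack([side,top]))
```

```text
t 20.0 pos [0.4786 0.2398 0.0814] F [-0.4  0.7 -7.5] w 0.0461 q [-0.8   1.17  0.45  1.19 -0.25  1.78 -1.29]
dist 0.0008 ang 0.04 rot/pi [-0.00004  0.       0.0002 ] dp now-axes [-0.00095  0.00022 -0.0003 ] dp target-axes [-0.00095  0.00022 -0.0003 ]
side top ell [266.2 183.1] [12.5 18.4] bbox [256.9 175.8] [278.7 215.8]
top top ell [238.9 265.9] [17.9 18.2] bbox [229.6 257.3] [249.2 279.9]
closed [0.4922 0.249  0.1234] err 0.0034
side mouth px [267.8 208.4]
disc 0.00354
mouth [0.4665 0.1634 0.1134] axis [-0.285 -0.952 -0.111] in tool axes [-0.381  0.616  0.689]
mouth [0.4894 0.2485 0.0334] axis [-0.03  -0.006 -1.   ] in tool axes [ 0.781 -0.012  0.624]
grasp [0.4936 0.2503 0.0952] tool z [-0.654 -0.458 -0.602]
side 223 158
top 204 233
```

View pics/press.png

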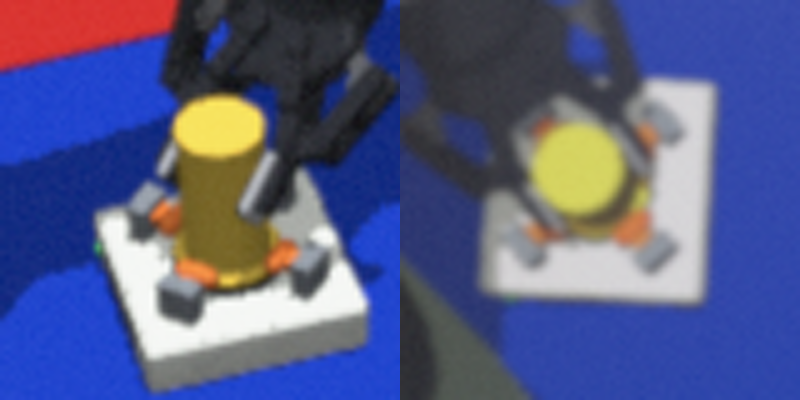

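Request:
move_arm(jaw=[255,255,255,255], dp=[[0.002,0,0.0015],[0,0,0],[0,0,0],[0,0,0]], rotation=[[0,0,0],[0,0,0],[0,0,0],[0,0,0]])

```text
clock: 20.6
position: [0.4786, 0.2397, 0.0806]
tool_rot: [-3.141, 0.926, 0.611]
force: [-0.0, 2.5, 7.6]
grip_width: 0.0463
```

Request:
move_arm(jaw=[255,255,255,255], dp=[[0.002,0,0.0015],[0,0,0],[0,0,0],[0,0,0]], rotation=[[0,0,0],[0,0,0],[0,0,0],[0,0,0]])

```text
clock: 21.1
position: [0.4786, 0.2398, 0.0805]
tool_rot: [3.142, 0.927, 0.611]
force: [-1.7, 4.1, 27.6]
grip_width: 0.0464
```

Request:
move_arm(jaw=[255,255,255,255,255,255,255,255], dp=[[0,0,0],[0,0,0],[0,0,0],[0,0,0],[0,0,0],[0,0,0],[0,0,0],[0,0,0]], rotation=[[0,0,0],[0,0,0],[0,0,0],[0,0,0],[0,0,0],[0,0,0],[0,0,0],[0,0,0]])

```text
clock: 22.1
position: [0.4786, 0.2398, 0.0805]
tool_rot: [-3.141, 0.927, 0.611]
force: [-2.2, 5.2, 27.7]
grip_width: 0.0462
```

Run:
```python
from m import *
cup("e"); plan(home(0),RF)
```

```text
side top ell [266.3 183.3] [12.3 18.5] bbox [256.9 176.1] [278.4 215.9]
top top ell [238.9 266. ] [17.9 18.2] bbox [229.4 257.3] [249.3 280.1]
closed [0.4923 0.2492 0.1225] err 0.0032
side mouth px [267.7 208.8]
disc 0.00349
mouth [0.4662 0.1637 0.112 ] axis [-0.29  -0.95  -0.117] in tool axes [-0.376  0.612  0.696]
mouth [0.4889 0.2481 0.0326] axis [-0.038 -0.012 -0.999] in tool axes [ 0.777 -0.012  0.63 ]
grasp [0.4937 0.2503 0.0943] tool z [-0.655 -0.458 -0.601]
t 22.2 pos [0.4786 0.2398 0.0805] F [-1.3  4.2 27.9] w 0.0461 q [-0.8   1.17  0.45  1.19 -0.25  1.78 -1.29]
dist 0.0017 ang 0.1 rot/pi [-0.00005  0.00053 -0.00004] dp now-axes [-0.0019   0.00018 -0.00096] dp target-axes [-0.0019   0.00018 -0.00096]
```

Steady push of 28 N, cup hard against the seat. Handing in.

```bash
python3 -c "
from workcell import workorder,bot
print(workorder.job_done()); s=bot.observe(); print(s['clock'],s['position'],s['force'],s['grip_width'])"
```

```text
the job is handed in; nothing more can be done
None
the job is handed in; nothing more can be done
```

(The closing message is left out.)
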